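Roll-test the returned travel flasks

ROBOT

A 6-joint arm with a two-finger parallel gripper is mounted at the origin on the work surface. World frame = base frame: x ahead of the robot, y to its left, z up, the work surface at z = 0. Lengths are in m, angles in rad, forces in N, time in s.
With the tool pointing down it reaches from about 0.3 to 0.875 m from the base axis. Payload 6.4 kg.
Tool frame: the origin (TCP) lies between the finger pads; the fingertips stand 11 mm ahead of it and the grasp point (between the pads) lies 8 mm behind it; z points along the fingers, y is the line along which they close (so a half turn about z gives the same grasp; the last joint's range is limited). The gripper opens to 85 mm and grips with 20 to 120 N. Pads are 22 mm wide; open, the fingers measure 114 mm over their backs; the gripper's body (76 mm by 85 mm) begins 54 mm behind the grasp point. The pads swing forward as they close: fully open they stand 13 mm farther back than shut.
Start: joints at [-1.33, 0.181, 1.607, -0, 1.354, -0.206], TCP at [0.248, -0.519, 0.242] pointing down, gripper open.
Joint ranges: [-2.99, 2.99], [-0.89, 2.07], [0.3, 2.58], [-1.14, 4.28], [0, 2.63], [-3.12, 3.12]. Speed limits (rad/s): [2.57, 2.57, 3.01, 3.14, 3.14, 3.14].

INTERFACE

Orientations are given as a unit quaternion [x, y, z, w].
In Python, from plant import ctrl gives the robot as it stands.
- The arm moves only by the tool move_arm, never from a script. Its argument "deltas" is a list of rows, each a list of 3 entries, a list of its own where there are three numbers: the finger opening in cm, from 0 to 8.54, then the shift along the tool's x, y, z in cm, then the turn about the tool's z in units of 5 degrees (1.0 is 5 degrees). A call has 1 to 20 rows; each row shifts and turns the commanded pose from where the row before left it, along the tool's axes as they then stand; what a row does not reach is not made up. A row lasts 1/10 s, in which the tool goes at most 50 mm and 8.59 degrees, less where a joint would pass 70% of its speed; a pose out of reach is approached as far as the arm can. A call is refused whole if a number of a shift passes 5 or a number of a turn 1, either way. A call with a gripper value outside its range is refused whole. The fingers move at their own pace and stop on an object; "squeeze" is the grip in N (left out, the last holds). Time passes only in rows, so rows that do not move let the fingers close. It gives the time, the measured TCP pose, the force, the opening and the grip force at its end, in the units of the state.
- ctrl.get_obs(): the state, without advancing time (a new reading comes with each control period).
- ctrl.snapshot(name): name is "scene" or "top"; returns a dict with "image" (400x640x3 uint8, red, green, blue), "z_map" (400x640 float32, m along the optical axis (not along the pixel's ray), 0 where there is no reading), "fx", "fy", "cx", "cy" (pixels), "rvec" (rotation vector, rad) and "tvec" (3), from world to camera coordinates, as OpenCV has them. Camera axes: x right, y down, z forward; pixel columns grow to the right and rows downward; lengths in m; the calibration is good to about 2 mm. A picture is of the moment at which its call begins.
- ctrl.finish_job(): hands the job in; it is judged then, once.
Trained networks look in a picture, given as the dict that the camera call returned (one of the last four; its "shot" number tells which), for a name from the list of things; names that differ only in an ending like _2 or _b are one class to them, and where a whole thing is asked for, a point or a joint stands for the part that bears it (a point fixed in the world has none). Each returns a list of dicts, best first, with "score" (0 to 1); they miss things now and then, are a little off and sometimes report something else, mostly with a low value. They report only what shows in the picture. A call takes as long as a camera call.
- ctrl.regions_of(picture, target): "mask" (400x640 bool, what is visible of it) and "box" ([left, top, right, bottom] in pixels, round what is visible of it).
The state is a dict: "time": time; "joint_positions": joint angles; "joint_vel": joint speeds; "tau": joint torques, N m; "position": TCP position; "ee_rot": TCP orientation; "wrist_force": force on the tool from outside, world axes, zero at the start; "moment": the same for the moment, N m; "gripper_width": finger opening in m; "grip_force": force on a finger pad.
Only numpy, scipy, OpenCV 4.12 (cv2) and the standard library are available. Lean on these libraries where they do the work, as an engineer would, in place of code of your own. Each camera call takes 0.05 s, during which the arm holds its last target. There are 200 camera calls.

TASK

Sort the three travel flasks in the drying rack by trying each one on the ramp: lay it across the open upper part of the board and let go. A round one rolls down into the covered bay and stays there; a crushed one stays on the open board, so pick it up from there and lay it in the red tub. Leave the other things on the counter where they are.

Things in the scene. Friction and masses are not known exactly. Their poses are not given: they have to be found in the camera images.
- flask_1_center (a point): middle of a lying steel travel flask with green band and black cap: 150 mm long (body 130, cap 20 mm long and 36 across), 54 mm in diameter, 0.2 to 0.35 kg, its length along its own y, cap at +y. Round, or crushed: pressed flat on two opposite sides to 40 mm thick, 54 mm the other way. At least one of the three is crushed. Starts in the rack, middle 38 mm above the counter; a crushed one's flats stand upright there
- flask_2_center (a point): middle of a lying steel travel flask with green band and black cap: 150 mm long (body 130, cap 20 mm long and 36 across), 54 mm in diameter, 0.2 to 0.35 kg, its length along its own y, cap at +y. Round, or crushed: pressed flat on two opposite sides to 40 mm thick, 54 mm the other way. At least one of the three is crushed. Starts in the rack, middle 38 mm above the counter; a crushed one's flats stand upright there
- flask_3_center (a point): middle of a lying steel travel flask with green band and black cap: 150 mm long (body 130, cap 20 mm long and 36 across), 54 mm in diameter, 0.2 to 0.35 kg, its length along its own y, cap at +y. Round, or crushed: pressed flat on two opposite sides to 40 mm thick, 54 mm the other way. At least one of the three is crushed. Starts in the rack, middle 38 mm above the counter; a crushed one's flats stand upright there
- rack: steel-rod drying rack fixed to the counter, 270 x 132 mm and 17 mm tall, origin at the centre of its underside. Three cradles at -95, 0 and +95 mm along its x, each of two rods 36 mm apart along its y; a flask lies in each, along the rack's y. It may stand to the left or the right of the ramp
- ramp: wooden ramp, fixed; origin on the counter under the middle of its high end, x points level down the slope (away from the robot), z up. Board top 78 mm high at x = 0, 15 mm at x = 400 (9 degrees), 172 mm between rails 16 mm high. From x = 265 to the end wall at 400 it is a covered bay: clear sides, clear roof 68 mm above the board with a green upper edge, room for two flasks, entered only by rolling
- ramp_start (a point): point on the board's surface midway between the rails, 65 mm from the high end, good for letting go; axes as the ramp's. A round flask let go here lying across the slope rolls into the bay in about 1.5 s; a crushed one rolls some centimetres at most, until it lies on a flat on the open board, its middle 20 mm above it
- tub: red open plastic tub for rejects, fixed to the counter, outside 170 (x) x 200 (y) x 50 mm tall, walls and floor 5 mm thick, origin at the centre of its underside. It stands on the other side of the ramp from the rack
- pitcher_center (a point): centre, half-way up, of the steel milk pitcher with a handle, 84 mm across, 100 mm tall; a bystander, to be left alone
- papercup_center (a point): centre, half-way up, of the white paper cup, 84 mm across, 110 mm tall; a bystander, to be left alone
- mug_center (a point): centre, half-way up, of the white mug with a handle, 80 mm across, 90 mm tall; a bystander, to be left alone
- syrup_center (a point): centre, half-way up, of the amber syrup bottle, 68 mm across, 200 mm tall; a bystander, to be left alone
- jar_center (a point): centre, half-way up, of the clear jar with a red lid, 90 mm across, 120 mm tall; a bystander, to be left alone
- tamper_center (a point): centre, half-way up, of the dark steel coffee tamper, 58 mm across, 90 mm tall; a bystander, to be left alone

How it is judged:
By the outcome, as a careful person would: the job done as asked, in the order asked, and still so for the second after the job is handed in, with the robot touching nothing.
It also fails if it takes over 72 s, if anything falls off the work surface, if the arm or the gripper's body presses on something with over 40 N, if the wrist force passes 120 N, or if a joint passes its speed limit or range.

## Working session

There is one attempt and no reset: what is moved stays moved. The work goes in short steps, Python scripts to look and compute and a tool call to move; the robot and the scene stay as the last step left them, time stands still between calls to the robot, and variables do not carry over. Pictures are saved under pics/ and viewed, at most 10 in all, crops included, and the job is handed in when it is done.

Besides the shell and the picture viewer there is one more tool, called after "Call:" as name([rows], argument=value, ...), one row to a line, values as JSON. move_arm: Moves the arm, as the interface text tells. Its arguments: {"type":"object","properties":{"deltas":{"type":"array"},"squeeze":{"type":"number"}},"required":["deltas"]}

```bash
mkdir -p pics; ls
cat > h.py <<'E'
import numpy as np, cv2
from plant import ctrl
def snap(n,save=None):
    s=ctrl.snapshot(n)
    if save: cv2.imwrite('pics/'+save,s['image'][:,:,::-1])
    return s
def cloud(s):
    z=s['z_map'];v,u=np.mgrid[:400,:640]
    P=np.stack([(u-s['cx'])/s['fx']*z,(v-s['cy'])/s['fy']*z,z],-1)
    R=cv2.Rodrigues(np.array(s['rvec'],float))[0]
    W=(P-np.array(s['tvec'],float).ravel())@R
    W[z==0]=np.nan
    return W
E
python3 - <<'E'
from h import *
for n in ['top','scene']:
    s=snap(n,n+'0.png');W=cloud(s)
    for t in ['flask_1_center','rack','ramp','tub','pitcher_center','papercup_center','mug_center','syrup_center','jar_center','tamper_center']:
        for r in ctrl.regions_of(s,t)[:4]:
            p=W[r['mask']];p=p[~np.isnan(p[:,0])]
            if len(p)<5: print(n,t,r['score'],r['box'],len(p));continue
            c=cv2.minAreaRect(p[:,:2].astype(np.float32))
            print(n,t,round(r['score'],2),np.round(r['box']),'rect',np.round(c[0],3),np.round(c[1],3),round(c[2],1),'z',np.round(np.percentile(p[:,2],[2,50,98]),3))
print(ctrl.get_obs())
E
```

```text
pics
top flask_1_center 0.58 [207. 172. 248. 190.] rect [0.611 0.34 ] [0.067 0.166] 2.5 z [0.001 0.061 0.075]
top rack 0.6 [209. 188. 250. 238.] rect [0.481 0.329] [0.195 0.128] 2.5 z [-0.    0.01  0.02]
top ramp 0.93 [280. 124. 345. 237.] rect [0.604 0.013] [0.441 0.204] 5.4 z [0.033 0.071 0.113]
top tub 0.93 [369. 174. 429. 228.] rect [ 0.516 -0.32 ] [0.181 0.217] 5.7 z [-0.003  0.008  0.055]
top pitcher_center 0.9 [221. 121. 252. 150.] rect [0.774 0.286] [0.103 0.084] 51.5 z [-0.001  0.038  0.108]
top papercup_center 0.71 [372. 124. 398. 147.] rect [ 0.76  -0.261] [0.077 0.084] 70.0 z [-0.001  0.048  0.116]
top mug_center 0.63 [439. 204. 474. 230.] rect [ 0.446 -0.535] [0.122 0.089] 51.2 z [-0.004  0.033  0.098]
top syrup_center 0.69 [442. 160. 467. 187.] rect [ 0.62  -0.533] [0.073 0.115] 25.9 z [0.002 0.133 0.205]
top jar_center 0.98 [158. 165. 191. 192.] rect [0.614 0.531] [0.108 0.093] 26.0 z [0.01  0.116 0.13 ]
top jar_center 0.18 [212. 173. 249. 246.] rect [0.508 0.33 ] [0.265 0.136] 1.9 z [-0.001  0.01   0.022]
top tamper_center 0.73 [373. 255. 389. 269.] rect [ 0.293 -0.24
[... 1315 characters left out ...]
': 1.1, 'joint_positions': array([-1.33027421e+00,  1.80782917e-01,  1.60699583e+00, -1.22901672e-05,
        1.35378020e+00, -2.06312889e-01]), 'joint_vel': array([ 0.00049488,  0.00082678,  0.00231515, -0.00146528, -0.00058814,
        0.00096213]), 'tau': array([-1.34592956e-03, -4.44858527e+01, -3.51684880e+01, -3.19256515e-04,
        7.72361000e-04,  9.11144184e-06]), 'position': array([ 0.24847642, -0.51856571,  0.24230009]), 'ee_rot': array([ 9.75145659e-01,  2.21564762e-01, -5.71180207e-06,  1.69554338e-05]), 'wrist_force': array([ 0.29309405, -0.0744537 , -0.24379473]), 'moment': array([ 0.00673837, -0.00996298,  0.01398318]), 'grip_force': 0.0, 'gripper_width': 0.0852900568136824}
```

Run:
```python
from h import *
import numpy as np
a=cv2.imread('pics/top0.png')[110:280,150:480]
b=cv2.imread('pics/scene0.png')[130:330,110:490]
a=cv2.resize(a,(800,int(170*800/330)),interpolation=cv2.INTER_CUBIC)
b=cv2.resize(b,(760,400),interpolation=cv2.INTER_CUBIC)
cv2.imwrite('pics/a.png',a);cv2.imwrite('pics/b.png',b)
s=snap('top');S=snap('scene')
W=np.concatenate([cloud(s).reshape(-1,3),cloud(S).reshape(-1,3)])
W=W[~np.isnan(W[:,0])]
m=(W[:,0]>.3)&(W[:,0]<.72)&(W[:,1]>.2)&(W[:,1]<.44)&(W[:,2]>.03)&(W[:,2]<.09)
p=W[m]
h,e=np.histogram(p[:,0],bins=np.arange(.3,.72,.01)); print(list(zip(np.round(e,2),h)))
# tub/rails
for nm,c in (('tubrim',(W[:,2]>.042)&(W[:,2]<.06)&(abs(W[:,0]-.52)<.13)&(abs(W[:,1]+.32)<.14)),):
    print(nm,cv2.minAreaRect(W[c][:,:2].astype(np.float32)))
c=(W[:,0]>.38)&(W[:,0]<.63)&(abs(W[:,1]-.01)<.07)&(W[:,2]>.02)
q=W[c];A=np.c_[q[:,:2],np.ones(len(q))];print('plane',np.linalg.lstsq(A,q[:,2],rcond=None)[0],len(q))
```

```text
[(np.float64(0.3), np.int64(0)), (np.float64(0.31), np.int64(0)), (np.float64(0.32), np.int64(0)), (np.float64(0.33), np.int64(0)), (np.float64(0.34), np.int64(0)), (np.float64(0.35), np.int64(0)), (np.float64(0.36), np.int64(0)), (np.float64(0.37), np.int64(0)), (np.float64(0.38), np.int64(0)), (np.float64(0.39), np.int64(52)), (np.float64(0.4), np.int64(154)), (np.float64(0.41), np.int64(182)), (np.float64(0.42), np.int64(223)), (np.float64(0.43), np.int64(294)), (np.float64(0.44), np.int64(98)), (np.float64(0.45), np.int64(0)), (np.float64(0.46), np.int64(0)), (np.float64(0.47), np.int64(0)), (np.float64(0.48), np.int64(59)), (np.float64(0.49), np.int64(138)), (np.float64(0.5), np.int64(190)), (np.float64(0.51), np.int64(222)), (np.float64(0.52), np.int64(245)), (np.float64(0.53), np.int64(264)), (np.float64(0.54), np.int64(108)), (np.float64(0.55), np.int64(0)), (np.float64(0.56), np.int64(0)), (np.float64(0.57), np.int64(17)), (np.float64(0.58), np.int64(125)), (np.float64(0.59), np.int64(178)), (np.float64(0.6), np.int64(210)), (np.float64(0.61), np.int64(247)), (np.float64(0.62), np.int64(262)), (np.float64(0.63), np.int64(261)), (np.float64(0.64), np.int64(4)), (np.float64(0.65), np.int64(0)), (np.float64(0.66), np.int64(0)), (np.float64(0.67), np.int64(0)), (np.float64(0.68), np.int64(0)), (np.float64(0.69), np.int64(0)), (np.float64(0.7), np.int64(0))]
tubrim ((0.5133687853813171, -0.31453388929367065), (0.17702153325080872, 0.2051396518945694), 5.600334167480469)
plane [-0.15759493 -0.01179304  0.13962329] 4901
```

View pics/a.png

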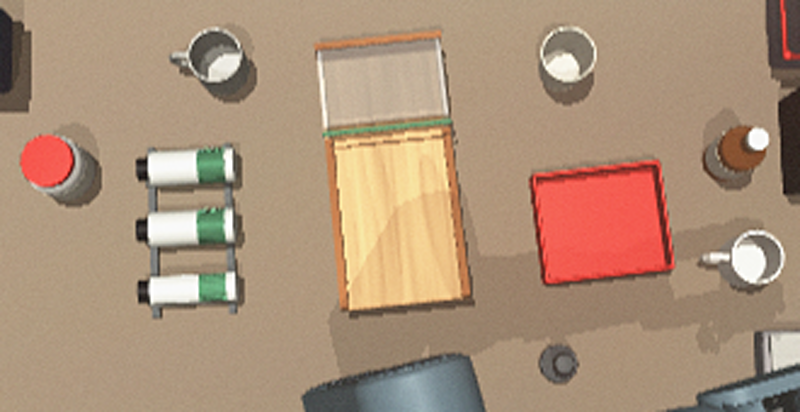

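View pics/b.png

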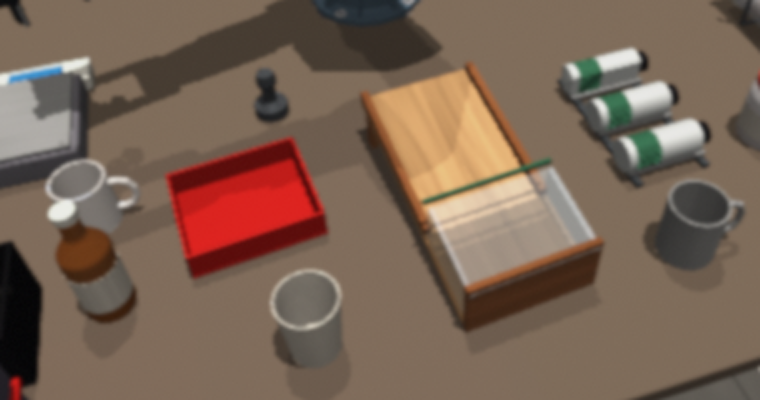

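Ramp in the middle with its bay at the far end. The rack is on the left, with flasks in a.png at (190,165), (190,228) and (190,290) and caps to the left (+y). The tub is on the right at (600,222). Next I'll refine the poses.

```bash
cat >> h.py <<'E'
def both():
    W=np.concatenate([cloud(snap(n)).reshape(-1,3) for n in('top','scene')])
    return W[~np.isnan(W[:,0])]
def go(x,y,z,yaw):
    o=ctrl.get_obs();q=o['ee_rot'];a=2*np.arctan2(q[1],q[0])
    d=np.array([x,y,z])-o['position'];c,s=np.cos(a),np.sin(a)
    t=-((np.rad2deg(0)+yaw-np.rad2deg(a)+90)%180-90)/5
    print('tool d cm',np.round(100*np.array([c*d[0]+s*d[1],s*d[0]-c*d[1],-d[2]]),2),'turn units',round(t,2),'yaw now',round(np.rad2deg(a),1),'pos',np.round(o['position'],4),'w',round(o['gripper_width'],4),'t',o['time'])
E
python3 - <<'E'
from h import *
W=both()
for x0 in(.42,.515,.61):
    p=W[(abs(W[:,0]-x0)<.045)&(abs(W[:,1]-.33)<.1)&(W[:,2]>.028)&(W[:,2]<.09)]
    f=np.polyfit(p[:,1],p[:,0],1)
    hi=p[p[:,2]>np.percentile(p[:,2],98)-.006]
    r=cv2.minAreaRect(p[:,:2].astype(np.float32))
    print('fl x',np.percentile(p[:,0],[1,99]).round(4),'y',np.percentile(p[:,1],[1,99]).round(4),'ztop',np.percentile(p[:,2],[90,98]).round(4),'ridge',hi[:,:2].mean(0).round(4),'rect',r,'slope',f.round(4))
p=W[(W[:,2]>.012)&(W[:,2]<.13)&(abs(W[:,1]-.01)<.16)&(W[:,0]>.33)&(W[:,0]<.9)]
for yaw in(4.3,5,5.6):
    a=np.deg2rad(yaw);u=p[:,0]*np.cos(a)+p[:,1]*np.sin(a);v=-p[:,0]*np.sin(a)+p[:,1]*np.cos(a)
    print(yaw,'u',np.percentile(u,[.2,1,99,99.8]).round(4),'v',np.percentile(v,[.2,1,99,99.8]).round(4))
    # rail tops: height residual above plane in open part
    for lo,hi in((.42,.5),(.5,.58),(.58,.64)):
        k=(u>lo)&(u<hi);pl=.1396-.1576*p[:,0]-.0118*p[:,1];kk=k&(p[:,2]-pl>.009)&(p[:,2]-pl<.025)
        vv=v[kk];print('  rails',[np.percentile(vv[m],[5,50,95]).round(4) for m in(vv>np.median(v[k]),vv<np.median(v[k])) if m.any()])
go(.42,.33,.2,92)
E
```

```text
fl x [0.3951 0.4435] y [0.2483 0.3997] ztop [0.0688 0.0732] ridge [0.4171 0.3091] rect ((0.4191490113735199, 0.3248600363731384), (0.04868964105844498, 0.15679453313350677), 2.9529778957366943) slope [-0.0409  0.4365]
fl x [0.4845 0.5443] y [0.2519 0.402 ] ztop [0.0674 0.0732] ridge [0.5102 0.3227] rect ((0.5142885446548462, 0.32890158891677856), (0.06118607893586159, 0.15715277194976807), 2.217559576034546) slope [-0.0423  0.5322]
fl x [0.5799 0.6387] y [0.252  0.4026] ztop [0.0671 0.0723] ridge [0.6058 0.3157] rect ((0.6090278625488281, 0.32901036739349365), (0.06083173677325249, 0.15638859570026398), 2.038893938064575) slope [-0.0403  0.6264]
4.3 u [0.3804 0.3889 0.7998 0.8392] v [-0.1632 -0.1354  0.0631  0.1008]
  rails [array([-0.0067,  0.0539,  0.0622]), array([-0.136 , -0.1276, -0.0755])]
  rails [array([-0.0032,  0.056 ,  0.0637]), array([-0.1345, -0.1266, -0.0909])]
  rails [array([-0.0203,  0.0556,  0.0647]), array([-0.1335, -0.1256, -0.069 ])]
5 u [0.3796 0.3885 0.7988 0.8374] v [-0.1724 -0.1414  0.0556  0.0923]
  rails [array([-0.0121,  0.0484,  0.0564]), array([-0.1417, -0.1333, -0.0827])]
  rails [array([-0.0101,  0.0493,  0.057 ]), array([-0.1411, -0.1332, -0.0973])]
  rails [array([-0.028 ,  0.0482,  0.0575]), array([-0.1409, -0.1333, -0.0764])]
5.6 u [0.3793 0.3879 0.7983 0.8358] v [-0.1791 -0.1478  0.0499  0.0848]
  rails [array([-0.0167,  0.0436,  0.0517]), array([-0.1465, -0.1383, -0.0876])]
  rails [array([-0.0163,  0.0436,  0.0513]), array([-0.1467, -0.1389, -0.1026])]
  rails [array([-0.0345,  0.0421,  0.0512]), array([-0.1472, -0.1396, -0.0828])]
tool d cm [ 52.14 -69.11   4.23] turn units -13.28 yaw now 25.6 pos [ 0.2485 -0.5186  0.2423] w 0.0859 t 1.3
```

Call:
move_arm([
  [8.5,[0,0,0],-1],
  [8.5,[0,0,0],-1],
  [8.5,[0,0,0],-1],
  [8.5,[0,0,0],-1],
  [8.5,[0,0,0],-1],
  [8.5,[0,0,0],-1],
  [8.5,[0,0,0],-1],
  [8.5,[0,0,0],-1],
  [8.5,[0,0,0],-1],
  [8.5,[0,0,0],-1],
  [8.5,[0,0,0],-1],
  [8.5,[0,0,0],-1],
  [8.5,[0,0,0],-1],
  [8.5,[0,0,0],-0.35],
], squeeze=40)

```text
time: 2.7
position: [0.2485, -0.5186, 0.2423]
ee_rot: [0.691, 0.722, -0.0, 0.0]
wrist_force: [-0.2, 0.8, 0.5]
gripper_width: 0.085
grip_force: 0.0
```

```bash
python3 -c "
from h import *
go(.419,.324,.16,92.3)"
```

```text
tool d cm [83.43 20.73  8.23] turn units 0.04 yaw now 92.5 pos [ 0.2485 -0.5186  0.2423] w 0.085 t 2.7
```

Call:
move_arm([
  [8.5,[4.4,1.1,0],0],
  [8.5,[4.4,1.1,0],0],
  [8.5,[4.4,1.1,0],0],
  [8.5,[4.4,1.1,0],0],
  [8.5,[4.4,1.1,0],0],
  [8.5,[4.4,1.1,0],0],
  [8.5,[4.4,1.1,0],0],
  [8.5,[4.4,1.1,0],0],
  [8.5,[4.4,1.1,0],0],
  [8.5,[4.4,1.1,0],0],
  [8.5,[4.4,1.1,0],0],
  [8.5,[4.4,1.1,0],0],
  [8.5,[4.4,1.1,0],0],
  [8.5,[4.4,1.1,1.4],0],
  [8.5,[4.4,1.1,1.4],0],
  [8.5,[4.4,1.1,1.4],0],
  [8.5,[4.4,1.1,1.4],0],
  [8.5,[4.4,1.1,1.4],0],
  [8.5,[4.2,0.9,1.2],0],
])

```text
time: 4.6
position: [0.4211, 0.3254, 0.1595]
ee_rot: [0.692, 0.722, 0.0, 0.0]
wrist_force: [0.4, -0.1, 0.8]
gripper_width: 0.0849
grip_force: 0.0
```

```bash
python3 -c "
from h import *
go(.419,.324,.036,92.3)"
```

```text
tool d cm [-0.13 -0.21 12.35] turn units 0.02 yaw now 92.4 pos [0.4211 0.3254 0.1595] w 0.0849 t 4.6
```

Call:
move_arm([
  [8.5,[-0.1,-0.2,3.0],0],
  [8.5,[0,0,3.0],0],
  [8.5,[0,0,3.0],0],
  [8.5,[0,0,2.0],0],
  [8.5,[0,0,1.3],0],
  [8.5,[0,0,0],0],
  [2,[0,0,0],0],
  [2,[0,0,0],0],
  [2,[0,0,0],0],
  [2,[0,0,0],0],
  [2,[0,0,0],0],
  [2,[0,0,0],0],
  [2,[0,0,0],0],
], squeeze=40)

```text
time: 5.9
position: [0.4182, 0.3227, 0.0386]
ee_rot: [0.693, 0.721, -0.0, -0.001]
wrist_force: [-7.4, 0.3, 10.1]
gripper_width: 0.0398
grip_force: 41.5
```

```bash
python3 -c "
from h import *
go(.456,-.002,.2,95.2)"
```

```text
tool d cm [-32.6    2.45 -16.14] turn units -0.57 yaw now 92.3 pos [0.4182 0.3227 0.0386] w 0.0398 t 5.9
```

Call:
move_arm([
  [2,[0,0,-1.5],0],
  [2,[0,0,-4],0],
  [2,[0,0,-4.5],0],
  [2,[0,0,-4.5],0],
  [2,[-3.5,0.2,-2],-0.57],
  [2,[-4.5,0.3,0],0],
  [2,[-4.5,0.3,0],0],
  [2,[-4.5,0.3,0],0],
  [2,[-4.5,0.3,0],0],
  [2,[-4.5,0.3,0],0],
  [2,[-4.0,0.3,0],0],
  [2,[-2.6,0,0],0],
  [2,[0,0,0],0],
])

```text
time: 7.2
position: [0.4675, -0.0042, 0.2036]
ee_rot: [0.676, 0.737, 0.0, 0.001]
wrist_force: [-0.8, 0.2, -3.0]
gripper_width: 0.0394
grip_force: 41.4
```

```bash
python3 -c "
from h import *
W=both()
go(.456,-.002,.0985,95.2)
p=W[(abs(W[:,0]-.456)<.06)&(abs(W[:,1])<.09)&(W[:,2]>.15)&(W[:,2]<.23)]
print(len(p),np.percentile(p,[1,99],axis=0).round(3))
for y0 in np.arange(-.09,.09,.02):
  q=p[abs(p[:,1]-y0)<.01]; print(y0.round(2),len(q), q[:,2].min().round(3) if len(q) else '', q[:,2].max().round(3) if len(q) else '')
"
```

```text
tool d cm [ 0.03 -1.09 10.45] turn units -0.02 yaw now 95.1 pos [ 0.4669 -0.0014  0.203 ] w 0.0395 t 7.3
821 [[ 0.443 -0.076  0.183]
 [ 0.502  0.073  0.23 ]]
-0.09 0  
-0.07 143 0.178 0.23
-0.05 119 0.182 0.23
-0.03 128 0.185 0.23
-0.01 105 0.185 0.23
0.01 46 0.182 0.23
0.03 98 0.183 0.23
0.05 117 0.184 0.23
0.07 65 0.192 0.222
```

Call:
move_arm([
  [2,[0,-1.0,3.5],0],
  [2,[0,0,3.5],0],
  [2,[0,0,2.0],0],
  [2,[0,0,1.2],0],
  [2,[0,0,0.2],0],
  [2,[0,0,0],0],
  [8.5,[0,0,0],0],
  [8.5,[0,0,-0.5],0],
  [8.5,[0,0,-2],0],
  [8.5,[0,0,-4],0],
  [8.5,[0,0,-4],0],
  [8.5,[0,0,-3],0],
  [8.5,[0,0,0],0],
  [8.5,[0,0,0],0],
  [8.5,[0,0,0],0],
])

```text
time: 8.8
position: [0.4563, -0.0017, 0.2327]
ee_rot: [0.674, 0.738, -0.0, -0.0]
wrist_force: [0.2, -0.8, -0.1]
gripper_width: 0.0847
grip_force: 0.0
```

```bash
cat >> h.py <<'E'
def flask_on_board(W):
    a=np.deg2rad(5.2);u=W[:,0]*np.cos(a)+W[:,1]*np.sin(a);v=-W[:,0]*np.sin(a)+W[:,1]*np.cos(a)
    r=W[:,2]-(.1396-.1576*W[:,0]-.0118*W[:,1])
    k=(u>.38)&(u<.64)&(abs(v+.0435)<.083)&(r>.012)&(r<.07)
    p=W[k]; print('n',k.sum())
    if k.sum()<50: return
    print('u',np.percentile(u[k],[2,50,98]).round(4),'v',np.percentile(v[k],[2,50,98]).round(4),'h',np.percentile(r[k],[50,95]).round(4),cv2.minAreaRect(p[:,:2].astype(np.float32)))
    U=np.percentile(u[k],[2,98]).mean();V=np.percentile(v[k],[2,98]).mean()
    print('centre xy',U*np.cos(a)-V*np.sin(a),U*np.sin(a)+V*np.cos(a))
E
python3 -c "
from h import *
snap('scene','c.png');W=both();flask_on_board(W);go(.456,-.002,.2,95.2)"
```

```text
n 824
u [0.4831 0.5154 0.5307] v [-0.1162 -0.0515  0.0303] h [0.0377 0.0421] ((0.5149853825569153, 0.0034455806016921997), (0.24267634749412537, 0.165782630443573), 5.481105327606201)
centre xy 0.5087196882608711 0.003164545823673863
tool d cm [-0.03 -0.02  3.21] turn units -0.0 yaw now 95.2 pos [ 0.4562 -0.0017  0.2321] w 0.085 t 8.95
```

View pics/c.png

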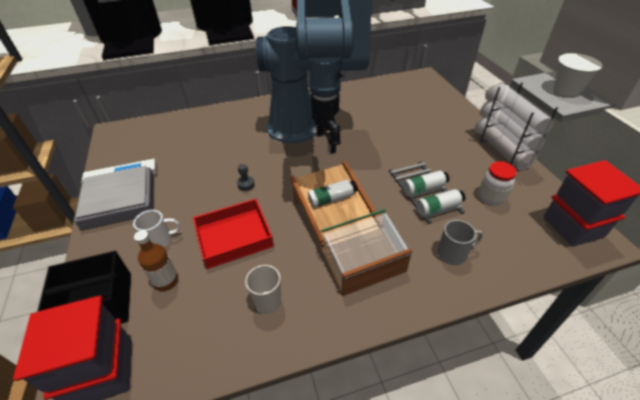

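The flask sits flat on the open board at about (330,193), so it is crushed. Picking it up for the tub.

Call:
move_arm([
  [8.5,[0,2.5,1.5],0],
  [8.5,[0,2.75,2.5],0],
  [8.5,[0,0,4],0],
  [8.5,[0,0,3.5],0],
  [8.5,[0,0,2.3],0],
  [8.5,[0,0,1.0],0],
  [8.5,[0,0,0],0],
  [3,[0,0,0],0],
  [3,[0,0,0],0],
  [3,[0,0,0],0],
  [3,[0,0,0],0],
  [3,[0,0,0],0],
  [3,[0,0,-0.5],0],
  [3,[0,0,-3],0],
  [3,[0,0,-4],0],
  [3,[0,0,-4],0],
  [3,[0,0,0],0],
], squeeze=50)

```text
time: 10.65
position: [0.5128, 0.0022, 0.2067]
ee_rot: [0.674, 0.739, 0.003, 0.005]
wrist_force: [1.7, 0.7, -2.6]
gripper_width: 0.0515
grip_force: 53.6
```

```bash
python3 -c "
from h import *
go(.513,-.3145,.2,95.2)
W=both();
p=W[(abs(W[:,0]-.51)<.06)&(abs(W[:,1])<.09)&(W[:,2]>.12)&(W[:,2]<.21)]
print(len(p),np.percentile(p,[1,99],axis=0).round(3))
"
```

```text
tool d cm [-31.55  -2.86   0.67] turn units 0.0 yaw now 95.2 pos [0.5128 0.0022 0.2067] w 0.0515 t 10.65
468 [[ 0.482 -0.071  0.178]
 [ 0.55   0.08   0.21 ]]
```

Call:
move_arm([
  [3,[-3.0,-0.3,0],0],
  [3,[-4.5,-0.4,0],0],
  [3,[-4.5,-0.4,0],0],
  [3,[-4.5,-0.4,0],0],
  [3,[-4.5,-0.4,0],0],
  [3,[-4.5,-0.4,0],0],
  [3,[-4.0,-0.4,0],0],
  [3,[-2.0,-0.2,0],0],
  [3,[0,0,0],0],
  [3,[0,0,3],0],
  [3,[0,0,4],0],
  [3,[0,0,4],0],
  [3,[0,0,2],0],
  [3,[0,0,0],0],
])

```text
time: 12.15
position: [0.5059, -0.309, 0.0652]
ee_rot: [0.674, 0.739, 0.0, -0.005]
wrist_force: [-1.1, 0.1, -1.9]
gripper_width: 0.0518
grip_force: 53.5
```

```bash
python3 -c "
from h import *
go(.513,-.3145,.034,95.2)
snap('scene')
S=snap('scene');i=S['image'][170:290,160:360];cv2.imwrite('pics/d.png',cv2.resize(i,(800,480))[:,:,::-1])
"
```

```text
tool d cm [-0.61  0.65  3.12] turn units 0.01 yaw now 95.3 pos [ 0.5059 -0.309   0.0652] w 0.0518 t 12.15
```

View pics/d.png

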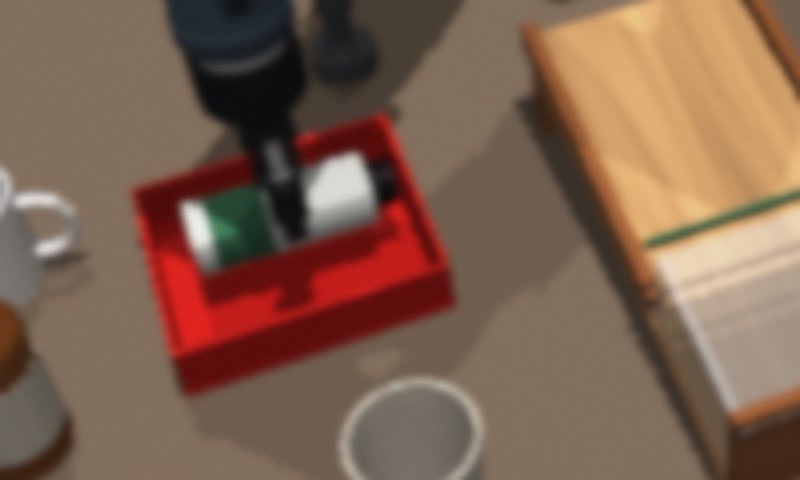

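The flask is held over the tub at crop (290,215), inside the walls. I'll shift it slightly, lower it and release.

Call:
move_arm([
  [3,[-0.6,0.6,0.5],0],
  [3,[0,0,1.5],0],
  [3,[0,0,0.8],0],
  [3,[0,0,0.2],0],
  [3,[0,0,0],0],
  [8.5,[0,0,0],0],
  [8.5,[0,0,0],0],
  [8.5,[0,0,0],0],
  [8.5,[0,0,-2],0],
  [8.5,[0,0,-4],0],
  [8.5,[0,0,-4.5],0],
  [8.5,[0,0,-4.5],0],
  [8.5,[0,0,0],0],
])

```text
time: 13.55
position: [0.5189, -0.3219, 0.199]
ee_rot: [0.674, 0.738, -0.0, 0.007]
wrist_force: [0.3, -0.0, 0.2]
gripper_width: 0.0848
grip_force: 0.0
```

```bash
python3 -c "
from h import *
W=both()
p=W[(abs(W[:,0]-.513)<.07)&(abs(W[:,1]+.3145)<.085)&(W[:,2]>.02)&(W[:,2]<.1)]
print('in tub',len(p),np.percentile(p,[2,50,98],axis=0).round(3))
go(.514,.327,.18,92.3)"
```

```text
in tub 1055 [[ 0.489 -0.387  0.022]
 [ 0.523 -0.319  0.043]
 [ 0.545 -0.243  0.053]]
tool d cm [64.41  5.64  1.25] turn units 0.58 yaw now 95.2 pos [ 0.5162 -0.3196  0.1925] w 0.0852 t 13.65
```

Call:
move_arm([
  [8.5,[3.5,0.3,0],0],
  [8.5,[4.7,0.4,0],0],
  [8.5,[4.7,0.4,0],0],
  [8.5,[4.7,0.4,0],0],
  [8.5,[4.7,0.4,0],0],
  [8.5,[4.7,0.4,0],0],
  [8.5,[4.7,0.4,0],0],
  [8.5,[4.7,0.4,0],0],
  [8.5,[4.7,0.4,0],0],
  [8.5,[4.7,0.4,0],0],
  [8.5,[4.7,0.4,0],0],
  [8.5,[4.7,0.4,0],0],
  [8.5,[4.7,0.4,0],0],
  [8.5,[3.5,0.3,1],0],
  [8.5,[1,0.2,2],0.58],
  [8.5,[0,0,0],0],
  [8.5,[0,0,0],0],
])

```text
time: 15.35
position: [0.5116, 0.3269, 0.1586]
ee_rot: [0.692, 0.722, -0.002, -0.001]
wrist_force: [1.3, 0.6, 0.3]
gripper_width: 0.0848
grip_force: 0.0
```

```bash
python3 -c "
from h import *
go(.513,.3275,.04,92.3)"
```

```text
tool d cm [ 0.06  0.14 11.86] turn units 0.02 yaw now 92.4 pos [0.5116 0.3269 0.1586] w 0.0848 t 15.35
```

Call:
move_arm([
  [8.5,[0,0.2,2.5],0],
  [8.5,[0,0,3.3],0],
  [8.5,[0,0,3.0],0],
  [8.5,[0,0,2.0],0],
  [8.5,[0,0,1.0],0],
  [8.5,[0,0,0],0],
  [3,[0,0,0],0],
  [3,[0,0,0],0],
  [3,[0,0,0],0],
  [3,[0,0,0],0],
  [3,[0,0,0],0],
  [3,[0,0,0],0],
], squeeze=45)

```text
time: 16.55
position: [0.5129, 0.3278, 0.0441]
ee_rot: [0.693, 0.721, -0.001, -0.001]
wrist_force: [-10.7, -2.1, 11.7]
gripper_width: 0.0519
grip_force: 45.8
```

```bash
python3 -c "
from h import *
go(.456,-.002,.2,95.2)"
```

```text
tool d cm [-32.72  -7.03 -15.59] turn units -0.57 yaw now 92.3 pos [0.5129 0.3278 0.0441] w 0.0519 t 16.55
```

Call:
move_arm([
  [8.5,[0,0,0],0],
  [8.5,[0,0,0],0],
  [8.5,[0,-0.3,0.3],0],
  [8.5,[0,0,0.2],0],
  [8.5,[0,0,0],0],
  [3,[0,0,0],0],
  [3,[0,0,0],0],
  [3,[0,0,0],0],
  [3,[0,0,0],0],
  [3,[0,0,0],0],
], squeeze=45)

```text
time: 17.55
position: [0.5128, 0.3277, 0.0379]
ee_rot: [0.693, 0.721, 0.001, 0.001]
wrist_force: [2.3, -1.4, 2.5]
gripper_width: 0.0526
grip_force: 48.0
```

```bash
python3 -c "
from h import *
go(.456,-.002,.2,95.2)"
```

```text
tool d cm [-32.71  -6.99 -16.21] turn units -0.58 yaw now 92.3 pos [0.5128 0.3277 0.0379] w 0.0526 t 17.55
```

Call:
move_arm([
  [3,[0,0,-1.5],0],
  [3,[0,0,-4],0],
  [3,[0,0,-4.5],0],
  [3,[0,0,-4.5],0],
  [3,[-3.0,-0.7,-1.5],-0.58],
  [3,[-4.5,-1.0,0],0],
  [3,[-4.5,-1.0,0],0],
  [3,[-4.5,-1.0,0],0],
  [3,[-4.5,-1.0,0],0],
  [3,[-4.5,-1.0,0],0],
  [3,[-4.0,-0.9,0],0],
  [3,[-2.2,-0.4,0],0],
  [3,[-0.7,0,0],0],
  [3,[0,0,0],0],
  [3,[0,0,0],0],
])

```text
time: 19.05
position: [0.4696, -0.0002, 0.1972]
ee_rot: [0.674, 0.739, 0.0, -0.0]
wrist_force: [0.3, 0.6, -3.0]
gripper_width: 0.0525
grip_force: 48.4
```

```bash
python3 -c "
from h import *
W=both()
go(.456,-.002,.098,95.2)
p=W[(abs(W[:,0]-.46)<.07)&(abs(W[:,1])<.1)&(W[:,2]>.15)&(W[:,2]<.23)]
print(len(p),np.percentile(p,[1,99],axis=0).round(3))
for y0 in np.arange(-.09,.1,.02):
  q=p[abs(p[:,1]-y0)<.01]; print(y0.round(2),len(q), np.percentile(q,[2,98],axis=0)[:,[0,2]].round(3).tolist() if len(q) else '')
"
```

```text
tool d cm [-0.08 -1.39  9.92] turn units 0.02 yaw now 95.3 pos [0.4698 0.     0.1972] w 0.0523 t 19.15
903 [[ 0.44  -0.076  0.18 ]
 [ 0.511  0.073  0.228]]
-0.09 0 
-0.07 164 [[0.452, 0.173], [0.506, 0.226]]
-0.05 134 [[0.464, 0.183], [0.505, 0.227]]
-0.03 134 [[0.459, 0.184], [0.503, 0.225]]
-0.01 141 [[0.444, 0.186], [0.512, 0.227]]
0.01 37 [[0.463, 0.183], [0.512, 0.223]]
0.03 88 [[0.44, 0.184], [0.496, 0.225]]
0.05 133 [[0.438, 0.184], [0.494, 0.228]]
0.07 72 [[0.446, 0.188], [0.485, 0.218]]
0.09 0
```

Call:
move_arm([
  [3,[0,-1.4,3.2],0],
  [3,[0,0,3.3],0],
  [3,[0,0,2.0],0],
  [3,[0,0,1.1],0],
  [3,[0,0,0.3],0],
  [3,[0,0,0],0],
  [3,[0,0,0],0],
  [8.5,[0,0,0],0],
  [8.5,[0,0,-0.8],0],
  [8.5,[0,0,-3],0],
  [8.5,[0,0,-4],0],
  [8.5,[0,0,-4],0],
  [8.5,[0,0,0],0],
  [8.5,[0,0,0],0],
  [8.5,[0,0,0],0],
  [8.5,[0,0,0],0],
  [8.5,[0,0,0],0],
  [8.5,[0,0,0],0],
  [8.5,[0,0,0],0],
  [8.5,[0,0,0],0],
])

```text
time: 21.15
position: [0.4559, -0.0024, 0.2161]
ee_rot: [0.674, 0.738, -0.0, -0.0]
wrist_force: [0.8, -0.3, 0.2]
gripper_width: 0.0847
grip_force: 0.0
```

```bash
python3 -c "
from h import *
s=snap('scene','e.png');W=both();flask_on_board(W);go(.609,.331,.16,92.3)
cv2.imwrite('pics/e.png',cv2.resize(s['image'][150:300,180:480],(800,400))[:,:,::-1])"
```

```text
n 19
tool d cm [31.82 18.26  5.63] turn units 0.58 yaw now 95.2 pos [ 0.456  -0.0025  0.2163] w 0.0847 t 21.3
```

View pics/e.png

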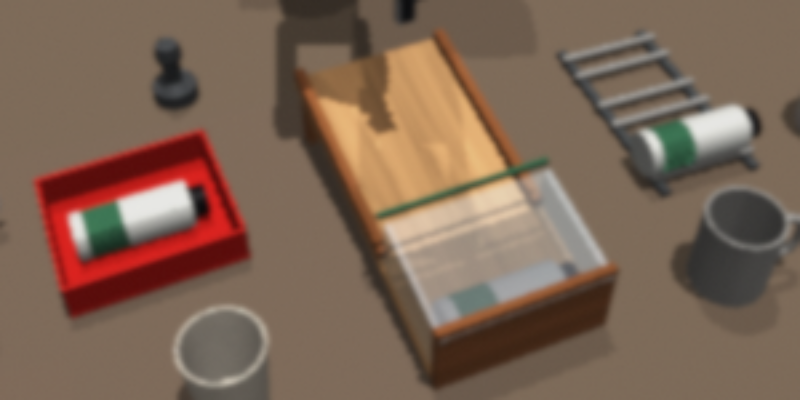

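The round flask rests in the bay at (510,295), and the crushed one lies in the tub at (140,220). Next is the third flask.

Call:
move_arm([
  [8.5,[3,1.6,0],0],
  [8.5,[4.2,2.4,0],0],
  [8.5,[4.2,2.4,0],0],
  [8.5,[4.2,2.4,0],0],
  [8.5,[4.2,2.4,0],0],
  [8.5,[4.2,2.4,0],0],
  [8.5,[4.2,2.4,0],0],
  [8.5,[3.2,1.7,2],0.58],
  [8.5,[0.4,0.4,2],0],
  [8.5,[0,0,1],0],
  [8.5,[0,0,0],0],
])

```text
time: 22.4
position: [0.6058, 0.329, 0.1633]
ee_rot: [0.693, 0.721, -0.003, -0.001]
wrist_force: [0.4, -0.7, -0.6]
gripper_width: 0.085
grip_force: 0.0
```

```bash
python3 -c "
from h import *
go(.608,.3305,.036,92.3)"
```

```text
tool d cm [ 0.14  0.22 12.73] turn units -0.0 yaw now 92.3 pos [0.6058 0.329  0.1633] w 0.085 t 22.4
```

Call:
move_arm([
  [8.5,[0.1,0.2,2.5],0],
  [8.5,[0,0,3.4],0],
  [8.5,[0,0,3.3],0],
  [8.5,[0,0,2.3],0],
  [8.5,[0,0,1.2],0],
  [8.5,[0,0,0],0],
  [8.5,[0,0,0],0],
  [3,[0,0,0],0],
  [3,[0,0,0],0],
  [3,[0,0,0],0],
  [3,[0,0,0],0],
  [3,[0,0,0],0],
  [3,[0,0,0],0],
], squeeze=45)

```text
time: 23.7
position: [0.6078, 0.3318, 0.0411]
ee_rot: [0.693, 0.721, -0.001, -0.001]
wrist_force: [-9.6, -2.3, 11.8]
gripper_width: 0.0521
grip_force: 46.6
```

```bash
python3 -c "
from h import *
go(.456,-.002,.2,95.2)"
```

```text
tool d cm [-32.74 -16.53 -15.89] turn units -0.57 yaw now 92.3 pos [0.6078 0.3318 0.0411] w 0.0521 t 23.7
```

Call:
move_arm([
  [8.5,[0,0,0],0],
  [8.5,[0,0,0],0],
  [8.5,[0,-0.3,0.2],0],
  [8.5,[0,0,0],0],
  [3,[0,0,0],0],
  [3,[0,0,0],0],
  [3,[0,0,0],0],
  [3,[0,0,0],0],
  [3,[0,0,0],0],
])

```text
time: 24.6
position: [0.6076, 0.3315, 0.038]
ee_rot: [0.693, 0.721, 0.001, 0.001]
wrist_force: [2.3, -0.0, 2.7]
gripper_width: 0.0527
grip_force: 48.4
```

```bash
python3 -c "
from h import *
go(.456,-.002,.2,95.2)"
```

```text
tool d cm [-32.72 -16.48 -16.2 ] turn units -0.58 yaw now 92.3 pos [0.6076 0.3315 0.038 ] w 0.0527 t 24.6
```

Call:
move_arm([
  [3,[0,0,-1.5],0],
  [3,[0,0,-4],0],
  [3,[0,0,-4.5],0],
  [3,[0,0,-4.5],0],
  [3,[-2.5,-1.4,-1.5],-0.58],
  [3,[-4.2,-2.3,0],0],
  [3,[-4.2,-2.3,0],0],
  [3,[-4.2,-2.3,0],0],
  [3,[-4.2,-2.3,0],0],
  [3,[-4.2,-2.3,0],0],
  [3,[-4.2,-2.3,0],0],
  [3,[-3.2,-1.8,0],0],
  [3,[-1.5,-0.7,0],0],
  [3,[0,0,0],0],
  [3,[0,0,0],0],
])

```text
time: 26.1
position: [0.458, -0.0064, 0.1974]
ee_rot: [0.675, 0.738, 0.0, -0.0]
wrist_force: [0.1, 0.0, -1.7]
gripper_width: 0.0527
grip_force: 48.0
```

```bash
python3 -c "
from h import *
W=both()
go(.456,-.002,.098,95.2)
p=W[(abs(W[:,0]-.46)<.07)&(abs(W[:,1])<.1)&(W[:,2]>.15)&(W[:,2]<.23)]
print(len(p),np.percentile(p,[1,99],axis=0).round(3))
"
```

```text
tool d cm [ 0.4  -0.2   9.93] turn units 0.01 yaw now 95.3 pos [ 0.4584 -0.0058  0.1973] w 0.0521 t 26.2
879 [[ 0.428 -0.085  0.179]
 [ 0.5    0.065  0.228]]
```

Call:
move_arm([
  [3,[0.75,-0.2,3.2],0],
  [3,[0,0,3.3],0],
  [3,[0,0,2.0],0],
  [3,[0,0,1.1],0],
  [3,[0,0,0.3],0],
  [3,[0,0,0],0],
  [3,[0,0,0],0],
  [8.5,[0,0,0],0],
  [8.5,[0,0,-0.8],0],
  [8.5,[0,0,-3],0],
  [8.5,[0,0,-4],0],
  [8.5,[0,0,-4],0],
  [8.5,[0,0,0],0],
  [8.5,[0,0,0],0],
  [8.5,[0,0,0],0],
  [8.5,[0,0,0],0],
  [8.5,[0,0,0],0],
  [8.5,[0,0,0],0],
  [8.5,[0,0,0],0],
  [8.5,[0,0,0],0],
])

```text
time: 28.2
position: [0.4556, 0.0006, 0.2161]
ee_rot: [0.674, 0.738, -0.0, -0.0]
wrist_force: [-0.0, 0.2, -0.3]
gripper_width: 0.0848
grip_force: 0.0
```

```bash
python3 -c "
from h import *
s=snap('scene');W=both();flask_on_board(W);print(ctrl.get_obs()['time'])
cv2.imwrite('pics/f.png',cv2.resize(s['image'][140:330,110:490],(800,400))[:,:,::-1])"
```

```text
n 23
28.35
```

View pics/f.png

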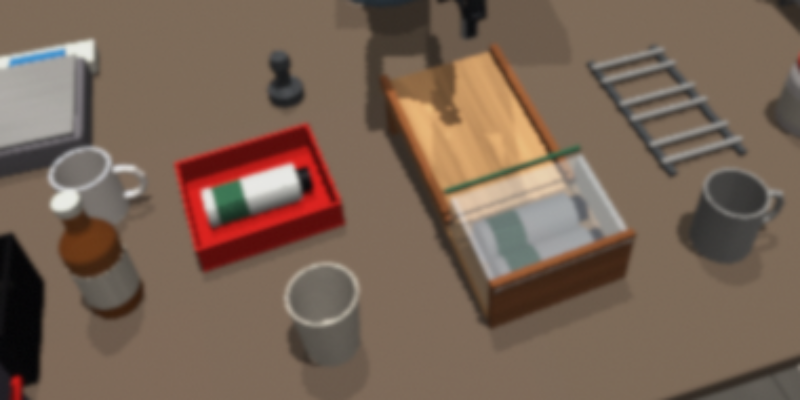

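Both round flasks are in the bay at (530,215) and (545,250), and the crushed one is in the tub at (255,190). The rack is empty and the other things look untouched. I'll let it settle for half a second, then hand in.

Call:
move_arm([
  [8.5,[0,0,-2],0],
  [8.5,[0,0,0],0],
  [8.5,[0,0,0],0],
  [8.5,[0,0,0],0],
  [8.5,[0,0,0],0],
])

```text
time: 28.85
position: [0.4553, 0.0007, 0.2355]
ee_rot: [0.674, 0.738, -0.0, -0.001]
wrist_force: [-0.3, -1.0, -0.2]
gripper_width: 0.0848
grip_force: 0.0
```

```bash
python3 -c "
from h import *
print(ctrl.finish_job())"
```

```text
the job is handed in; nothing more can be done
None
```

I tried all three flasks on the ramp: the two round ones are in the covered bay, the crushed one is in the red tub, and the other things look untouched; I handed the job in at about 29 s.

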